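# Unblock and set the throttle on the engine test board

## Task

Get the engine test board ready for its run: take the wooden transit block out of the throttle lever's path and put it in the steel tray, then swing the throttle lever over until it is exactly in line with the setting pointer on its quadrant, and let go of it. Do not move the pointer, and leave the other things on the bench where they are.

Things in the scene. Friction and masses are not known exactly. Their poses are not given: they have to be found in the camera images.
- pivot (a point): Centre of the throttle lever's pivot, 40 mm above the bench, on the engine test board. The frame's x axis is the level pivot axis, z is up; the lever swings in its y-z plane (x = 0). An aluminium fan-shaped quadrant plate with black ticks stands 44 to 50 mm to the -x side of the lever (outer radius 78 mm about the pivot).
- quadrant: Engine test board, fixed: wood, 210 x 250 mm, top 12 mm above the bench, reaching 60 mm to its +x, 150 mm to its -x and 125 mm to either y side of its origin (on the bench, right below pivot; same axes). Carries lever, quadrant and, 80 to 130 mm to its -x side, a small finned engine, top 102 mm above the bench. Turned by up to 0.35 rad; left or right on the bench, the tray opposite.
- throttle (a joint): Throttle lever's angle in rad: 0 upright, positive leaning to the -y side of pivot; stops at -0.95 and 1.05. Starts leaning to the +y side (-0.85 to -0.6). Friction holds it where it is left; about 3 N at the grip moves it. A steel bar 8 mm thick (along the pivot axis) and 12 mm wide.
- throttle_grip (a point): Centre of the black drum-shaped grip at the lever's end, 160 mm from the pivot: 32 mm in diameter, 30 mm long along the pivot axis (pinch it from above by its two flat ends; it can turn between the fingers). Frame: z along the lever away from the pivot, x along the pivot axis. In the frame of pivot it lies at 160 mm x (0, -sin(throttle), cos(throttle)).
- pointer (a joint): Angle in rad of the setting pointer, counted just like the throttle lever's about the same axis (equal values = lever in line with the pointer). Set somewhere between 0.35 and 0.85 and held by friction; it is not to be moved.
- pointer_tip (a point): Outer end of the setting pointer: a thin dark steel arm with a thicker 14 x 22 mm head that sticks out past the rim of the quadrant plate; this point is 104 mm from the pivot and 38 mm to the -x side of the lever's plane. Its frame's z runs along the pointer away from the pivot.
- block: Loose pale wooden transit block that stands on the test board in the lever's path, between the lever and the pointer. Total height 120 mm; lower part 40 mm (own x) x 50 mm (own y) x 80 mm high, on it a tongue 40 mm (x) x 30 mm (y) x 40 mm high, to be gripped across the 30 mm (along its y axis, which is the lever's swing direction). Origin at the centre of its underside, z up; about 0.12 kg.
- block_center (a point): Point on the block's upright middle axis, 60 mm above its underside.
- tray_in (a point): Centre of the inner floor, 5 mm above the bench, of the open dark steel tray (240 mm along its x, 180 mm along its y, 45 mm high, walls 5 mm, fixed to the bench, turned by up to 0.3 rad). x points away from the robot. The half on the robot's side (-x) is free; a wheel lies in the far half.
- wheel: Small black rubber model wheel lying flat in the far half of the tray, 62 mm in diameter, 26 mm thick, origin at the centre of its underside. It may stay where it is.
- screwdriver: Bystander, to be left alone: screwdriver with black handle, 170 mm long, lying between the test board and the tray; origin at its underside, amid its length.
- oil: Bystander, to be left alone: white plastic bottle with black cap, 52 mm in diameter, 115 mm tall; origin at its underside, centre.
- parcel: Bystander, to be left alone: cardboard parcel 100 x 150 x 60 mm; origin at its underside, centre.
- propeller: Bystander, to be left alone: two-blade wooden propeller lying flat, 185 mm long; origin at its underside, amid its length.
- wrench: Bystander, to be left alone: steel spanner lying flat, 170 mm long; origin at its underside, amid its length.
- jar: Bystander, to be left alone: clear jar with steel lid, 60 mm in diameter, 70 mm tall; origin at its underside, centre.
- tyre: Bystander, to be left alone: black rubber model wheel lying flat on the bench, 90 mm in diameter; origin at its underside, centre.
Mind the look-alikes: they are no part of the job. Leave any red look-alike of the block alone.

How it is judged (in metres and radians):
On the way, in this order (a step that is already met when the one before it is completed fails the run):
1. the block rests in the tray, let go of (x of block_center in the frame of tray_in between -0.105 and 0.105 m and y of block_center in the frame of tray_in between -0.075 and 0.075 m and height (world z) of block_center below 0.08 m and linear speed of block below 0.03 m/s and contact force between block and the fingers below 0.1 N), for 0.2 s.
2. the throttle lever stands in line with the setting pointer (angle between the z axis of throttle_grip and the z axis of pointer_tip, either way round below 0.055 rad), for 0.2 s.
At the end, for the whole second after the job is handed in: The block rests in the tray (its middle within 105 mm along and 75 mm across of the tray's centre and less than 80 mm above the bench), and the throttle lever stands still within 0.055 rad (about 3 degrees) of the setting pointer (x of block_center in the frame of tray_in between -0.105 and 0.105 m and y of block_center in the frame of tray_in between -0.075 and 0.075 m and height (world z) of block_center below 0.08 m and linear speed of block below 0.03 m/s and angle between the z axis of throttle_grip and the z axis of pointer_tip, either way round below 0.055 rad and velocity of joint throttle between -0.05 and 0.05 rad/s); the robot touches nothing.
It fails at once if the setting pointer is moved (its tip by more than 6 mm) (distance of pointer_tip from where it was at the start of the episode above 0.006 m).
It fails at once if a bystander on the bench is shifted by more than 30 mm (distance of any of screwdriver, oil, parcel, propeller, wrench, jar, tyre from where it was at the start of the episode above 0.03 m).
It also fails if it takes over 56 s, if anything falls off the work surface, if the arm or the gripper's body presses on something with over 40 N, if the wrist force passes 120 N, or if a joint passes its speed limit or range.

## Robot

A 6-joint arm with a two-finger parallel gripper is mounted at the origin on the work surface. World frame = base frame: x ahead of the robot, y to its left, z up, the work surface at z = 0. Lengths are in mm, angles in rad, forces in N, time in s.
With the tool pointing down it reaches from about 275 to 725 mm from the base axis. Payload 15.9 kg.
Tool frame: the origin (TCP) lies on the centre line of the jaws, within the pads' length; the fingertips stand 19 mm ahead of it and the grasp point (between the pads) is the TCP; y points along the fingers, x is the direction in which the jaws open and shut, and the axes are right-handed (so a half turn about y gives the same grasp; the last joint's range is limited). The gripper opens to 85 mm and grips with 20 to 120 N. Pads are 22 mm wide; open, the fingers measure 114 mm over their backs; the gripper's body (76 mm by 85 mm) begins 54 mm behind the grasp point. The pads swing forward as they close: fully open they stand 13 mm farther back than shut.
Start: joints at [1.216, 0.213, -0.034, 1.323, 0, 1.571], TCP at [173.695, 468.845, 250.306] pointing down, gripper open.
Joint ranges: [-2.98, 2.98], [-0.74, 1.72], [-1.14, 1.35], [-2.1, 2.04], [-1.57, 1.44], [-3.14, 3.14]. Speed limits (rad/s): [1.89, 1.89, 2.39, 2.57, 3.14, 3.14].

## Interface

Orientations are given as a rotation vector (axis times angle).
In Python, from plant import * gives the robot as it stands. The module is installed in compiled form; this text tells all that it offers.
- The arm moves only by the tool send_rows, never from a script. Its argument "targets" is a list of rows, each a list of 3 entries, a list of its own where there are three numbers: the shift along the tool's x, y, z in m, then the turn, a rotation vector about the tool's x, y, z in degrees, then the closure, from 0 (fully open) to 1 (shut). In form: [[[dx, dy, dz], [wx, wy, wz], fingers], ...]. A call has 1 to 12 rows; each row is the pose to reach, as a shift and turn from the pose measured when the call began, along the tool's axes at that moment; what a row does not reach only later rows make up. A row lasts 1/10 s, in which the tool goes at most 50 mm and 8.59 degrees, less where a joint would pass 70% of its speed; a pose out of reach is approached as far as the arm can. A call with a gripper value outside its range is refused whole. The fingers move at their own pace and stop on an object; "force" is the grip in N (left out, the last holds). Time passes only in rows, so rows that repeat a pose let the fingers close. It gives the time, the measured TCP pose, the force and the opening at its end, in the units of the state.
- observe(): the state, without advancing time (a new reading comes with each control period).
- grab_frame(name): name is "scene" or "top"; returns a dict with "frame" (420x560x3 uint8, red, green, blue), "vfov" (degrees; the focal length in pixels is half the picture's height over the tangent of half this angle, whatever the lens; pixels are square), "cx", "cy" (the principal point, pixels), "extrinsics" (4x4, takes a point from camera to world coordinates). Camera axes: x right, y down, z forward; pixel columns grow to the right and rows downward; lengths in mm; the calibration is good to about 2 mm. A picture is of the moment at which its call begins. There is no depth.
- job_done(): hands the job in, once; it reports no verdict.
The state is a dict: "clock": time; "joint_positions": joint angles; "joint_vel": joint speeds; "joint_torque": joint torques, N m; "tcp_pos": TCP position; "orientation": TCP orientation; "wrist_force": force on the tool from outside, world axes, zero at the start; "wrist_torque": the same for the moment, N m; "finger_gap": finger opening in mm.
Only numpy, scipy, OpenCV 4.12 (cv2) and the standard library are available. Lean on these libraries where they do the work, as an engineer would, in place of code of your own. Each camera call takes 0.05 s, during which the arm holds its last target.

## Working session

There is one attempt and no reset: what is moved stays moved. The work goes in short steps, Python scripts to look and compute and a tool call to move; the robot and the scene stay as the last step left them, time stands still between calls to the robot, and variables do not carry over. Pictures are saved under pics/ and viewed, and the job is handed in when it is done.

Besides the shell and the picture viewer there is one more tool, called after "Request:" in YAML: its name, and indented under it one key for each argument. send_rows: Moves the arm, as the interface text tells. Its arguments: {"type":"object","properties":{"targets":{"type":"array","items":{"type":"array"}},"force":{"type":"number"}},"required":["targets"]}

```bash
mkdir -p pics; ls; python3 - <<'E'
from plant import *
import cv2,numpy as np,pickle
print(observe())
for n in ("scene","top"):
    f=grab_frame(n)
    pickle.dump(f,open(f"pics/{n}0.pkl","wb"))
    cv2.imwrite(f"pics/{n}0.png",cv2.cvtColor(f["frame"],cv2.COLOR_RGB2BGR))
    print(n,f["vfov"],f["cx"],f["cy"],f["extrinsics"])
E
```

```text
pics
{'clock': 0.0, 'joint_positions': array([ 1.21603793e+00,  2.13352431e-01, -3.50197044e-02,  1.32348979e+00,
       -5.03272305e-06,  1.57076493e+00]), 'joint_vel': array([ 0.00024073,  0.00102877,  0.00258236, -0.0004358 ,  0.00047414,
        0.00030855]), 'joint_torque': array([ 5.96191921e-05, -6.86159205e+01,  4.87121487e+01,  1.73868210e-02,
       -4.01940940e-05,  3.56905809e-05]), 'tcp_pos': array([173.58000927, 468.58584444, 249.83363885]), 'orientation': array([-1.35701937, -0.94340923,  0.94485   ]), 'wrist_force': array([-0.49245307,  0.18624016, -0.40840355]), 'wrist_torque': array([-0.0295323 , -0.01671716, -0.00397787]), 'finger_gap': 85.5843714732881}
scene 46.055961842380256 271.7643009600412 203.2039869628498 [[ 8.44327748e-01  4.16999997e-01 -3.36484259e-01  1.13562566e+03]
 [ 5.35608688e-01 -6.38891385e-01  5.52214751e-01 -9.06877139e+02]
 [ 1.52966553e-02 -6.46474130e-01 -7.62782546e-01  1.37087306e+03]
 [ 0.00000000e+00  0.00000000e+00  0.00000000e+00  1.00000000e+00]]
top 57.37579556367552 284.1287919072528 209.23408010779806 [[ 1.99051316e-03 -9.98194538e-01  6.00308503e-02  5.12590332e+02]
 [-9.99934149e-01 -2.66527064e-03 -1.11622026e-02 -5.83399897e+00]
 [ 1.13020481e-02 -6.00046787e-02 -9.98134110e-01  1.21856613e+03]
 [ 0.00000000e+00  0.00000000e+00  0.00000000e+00  1.00000000e+00]]
```

View pics/scene0.png

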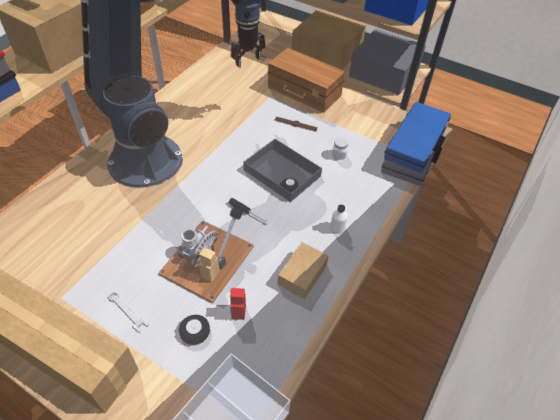

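View pics/top0.png

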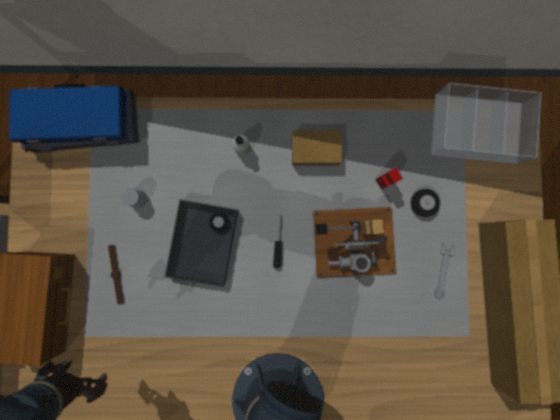

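```bash
python3 - <<'E'
import cv2
a=cv2.imread("pics/scene0.png")[190:310,140:280];cv2.imwrite("pics/sc_z.png",cv2.resize(a,None,fx=5,fy=5,interpolation=cv2.INTER_CUBIC))
a=cv2.imread("pics/top0.png")[190:295,300:410];a=cv2.convertScaleAbs(a,alpha=1.6);cv2.imwrite("pics/top_z.png",cv2.resize(a,None,fx=5.5,fy=5.5,interpolation=cv2.INTER_CUBIC))
a=cv2.imread("pics/top0.png")[185:305,150:300];a=cv2.convertScaleAbs(a,alpha=1.8);cv2.imwrite("pics/tray_z.png",cv2.resize(a,None,fx=5,fy=5,interpolation=cv2.INTER_CUBIC))
E
```

```text
(no output)
```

View pics/sc_z.png

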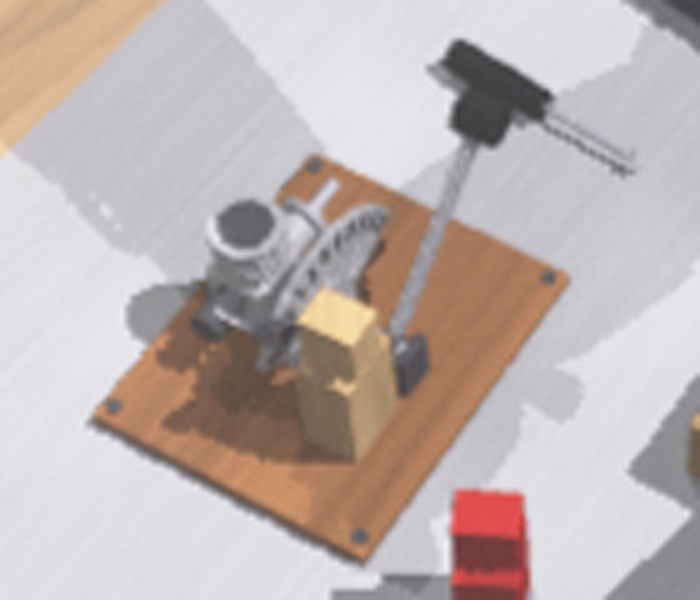

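View pics/top_z.png

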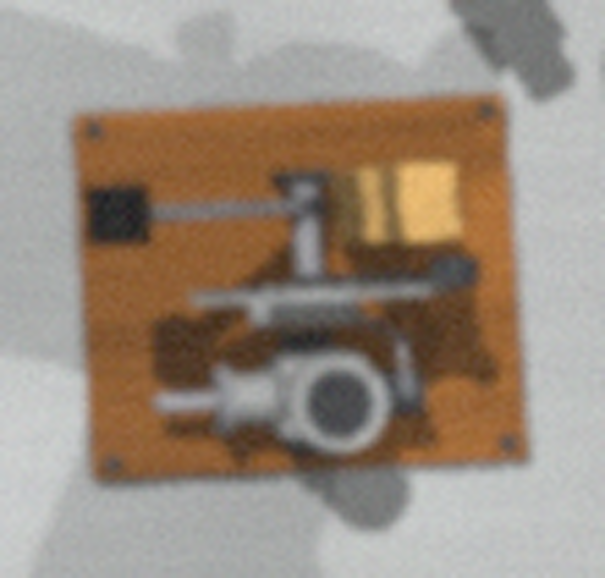

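View pics/tray_z.png

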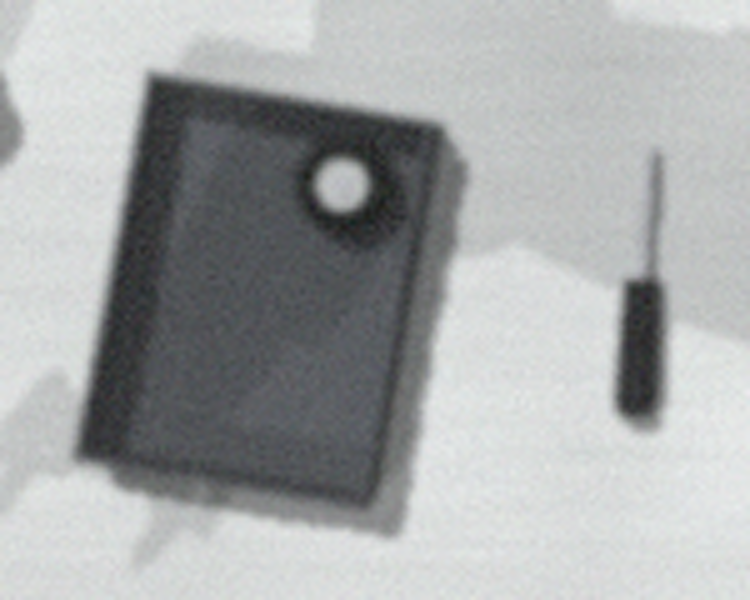

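```bash
cat > h.py <<'E'
import numpy as np,cv2,pickle
def cam(f):
    K=f["frame"].shape[0]/2/np.tan(np.radians(f["vfov"]/2)); return K,f["cx"],f["cy"],f["extrinsics"]
def ray(f,u,v):
    K,cx,cy,E=cam(f); d=E[:3,:3]@np.array([(u-cx)/K,(v-cy)/K,1.]); return E[:3,3],d/np.linalg.norm(d)
def onz(f,u,v,z):
    o,d=ray(f,u,v); return o+d*(z-o[2])/d[2]
def onplane(f,u,v,p,n):
    o,d=ray(f,u,v); return o+d*(np.dot(np.array(p)-o,n)/np.dot(d,n))
def proj(f,P):
    K,cx,cy,E=cam(f); q=E[:3,:3].T@(np.asarray(P,float)-E[:3,3]); return np.array([cx+K*q[0]/q[2],cy+K*q[1]/q[2]])
def tri(rs):
    A=np.zeros((3,3));b=np.zeros(3)
    for o,d in rs:
        M=np.eye(3)-np.outer(d,d);A+=M;b+=M@o
    p=np.linalg.solve(A,b); return p,[np.linalg.norm((np.eye(3)-np.outer(d,d))@(p-o)) for o,d in rs]
def load(n): return pickle.load(open(n,"rb"))
E
python3 - <<'E'
from h import *
T=load("pics/top0.pkl");S=load("pics/scene0.pkl")
# manual corners in zoomed pics -> px  (zoom px+0.5)/f-0.5+off
def zt(u,v): return ((u+.5)/5.5-.5+300,(v+.5)/5.5-.5+190)
def zs(u,v): return ((u+.5)/5-.5+140,(v+.5)/5-.5+190)
def zy(u,v): return ((u+.5)/5-.5+150,(v+.5)/5-.5+185)
print("board top"); 
for p in [(74,116),(503,97),(527,460),(97,481)]: print(onz(T,*zt(*p),12).round(1))
print("board scene (far-left.. )")
for p in [(312,155),(570,275),(363,562),(95,418)]: print(onz(S,*zs(*p),12).round(1))
print("tray rim outer z45")
for p in [(150,74),(443,127),(370,500),(78,458)]: print(onz(T,*zy(*p),45).round(1))
print("block tongue top z132")
for p in [(397,162),(460,161),(462,240),(401,243)]: print(onz(T,*zt(*p),132).round(1))
for p in [(326,288),(386,310),(360,352),(300,330)]: print(onz(S,*zs(*p),132).round(1))
print("grip",tri([ray(T,*zt(118,213)),ray(S,*zs(478,118))]))
print("tip",tri([ray(T,*zt(457,269))]) if 0 else "")
E
```

```text
board top
[ 580.8 -110.5   12. ]
[ 592.4 -357.3   12. ]
[ 385.5 -367.9   12. ]
[ 373.5 -123.    12. ]
board scene (far-left.. )
[ 374.8 -123.5   12. ]
[ 582.8 -110.7   12. ]
[ 596.1 -359.8   12. ]
[ 389.9 -369.9   12. ]
tray rim outer z45
[612.5 300.9  45. ]
[580.4 121.6  45. ]
[354.5 163.6  45. ]
[379.5 340.   45. ]
block tongue top z132
[ 550.7 -266.9  132. ]
[ 551.3 -299.6  132. ]
[ 510.6 -300.   132. ]
[ 509.  -268.5  132. ]
[ 512.3 -270.1  132. ]
[ 552.6 -263.3  132. ]
[ 557.7 -296.2  132. ]
[ 518.  -303.1  132. ]
grip (array([ 522.99206124, -121.2956593 ,  150.13736224]), [np.float64(1.0993692278311669), np.float64(1.0993692278310778)])
tip
```

```bash
python3 - <<'E'
from h import *
from plant import *
from scipy.spatial.transform import Rotation as R
T=load("pics/top0.pkl");S=load("pics/scene0.pkl")
s=observe();print(R.from_rotvec(s["orientation"]).as_matrix().round(3))
for n,f,(x0,y0,x1,y1) in (("t",T,(365,215,390,240)),("s",S,(195,240,225,285))):
    hsv=cv2.cvtColor(f["frame"],cv2.COLOR_RGB2HSV)
    sub=hsv[y0:y1,x0:x1]; 
    c=sub[(229-y0) if n=="t" else (254-y0),(377-x0) if n=="t" else (208-x0)];print(n,c)
    m=((abs(sub[...,0].astype(int)-c[0])<6)&(sub[...,2]>c[2]-28)&(sub[...,1]>60)).astype(np.uint8)
    for r in m: print("".join(".#"[k] for k in r))
    cs,_=cv2.findContours(m,cv2.RETR_EXTERNAL,cv2.CHAIN_APPROX_NONE)
    k=max(cs,key=cv2.contourArea)[:,0,:]+[x0,y0]
    W=np.array([onz(f,u,v,132)[:2] for u,v in k],np.float32)
    print(cv2.minAreaRect(W))
# tray scene
a=cv2.imread("pics/scene0.png")[130:210,235:330];cv2.imwrite("pics/tray_s.png",cv2.resize(a,None,fx=7,fy=7,interpolation=cv2.INTER_CUBIC))
E
```

```text
[[ 0.347 -0.    -0.938]
 [ 0.938 -0.001  0.347]
 [-0.001 -1.    -0.   ]]
t [ 18 124 140]
.........................
.........................
.........................
.........................
..........##.............
........##########.......
.##....###########.......
.###....##########.......
.###....##########.......
.###...###########.......
..##...###########.......
..##...###########.......
..##....##########.......
..##....##########.......
..##....###########......
..##....###########......
..##....###########......
..##.....##########......
..........####...........
.........................
.........................
.........................
.........................
.........................
.........................
((531.2421264648438, -282.4930725097656), (40.262054443359375, 30.2076416015625), 5.602219104766846)
s [ 21  79 244]
..............................
..............................
..............................
..............................
..............................
..............................
..............................
...........................
[... 553 characters left out ...]
........
..............................
.............###..............
..............#...............
..............................
..............................
..............................
..............................
..............................
..............................
..............................
..............................
..............................
..............................
..............................
..............................
..............................
..............................
..............................
..............................
((530.3578491210938, -282.9517822265625), (39.005455017089844, 26.700117111206055), 5.776409149169922)
```

View pics/tray_s.png

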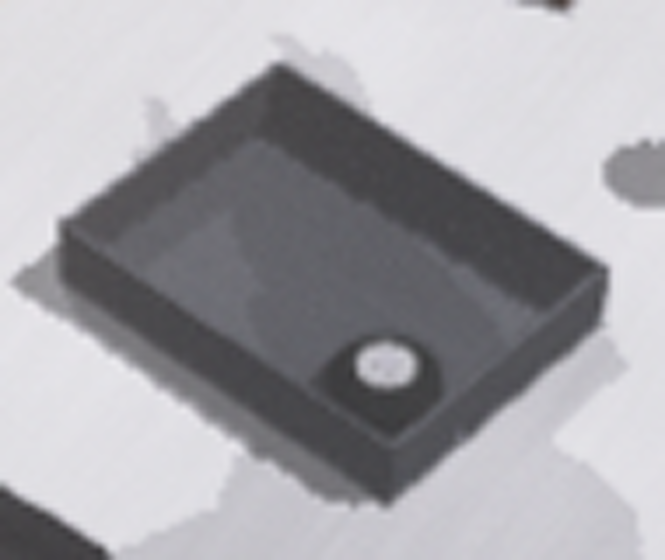

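```bash
cat >> h.py <<'E'
from scipy.spatial.transform import Rotation as R
def go(s,P,yawx):
    M=R.from_rotvec(s["orientation"]).as_matrix()
    c,n=np.cos(np.radians(yawx)),np.sin(np.radians(yawx))
    x=np.array([c,n,0]);y=np.array([0,0,-1.]);z=np.cross(x,y)
    G=np.stack([x,y,z],1)
    return ((M.T@(np.array(P,float)-s["tcp_pos"]))/1000).round(4), np.degrees(R.from_matrix(M.T@G).as_rotvec()).round(2)
E
cat > go.py <<'E'
import sys
from h import *
from plant import *
s=observe();print("t",round(s["clock"],2),"tcp",s["tcp_pos"].round(1),"yawx",np.degrees(np.arctan2(*R.from_rotvec(s["orientation"]).as_matrix()[[1,0],0])).round(2),"F",s["wrist_force"].round(1),"gap",round(s["finger_gap"],1))
for a in sys.argv[1:]:
    v=[float(k) for k in a.split(",")]; print(a,*[list(map(float,q)) for q in go(s,v[:3],v[3])])
E
python3 go.py 531,-282.7,230,95.5
python3 - <<'E'
from h import *
S=load("pics/scene0.pkl")
for p in [(62,226),(278,65),(606,272),(390,442)]: print(onz(S,(p[0]+.5)/7-.5+235,(p[1]+.5)/7-.5+130,45).round(1))
E
```

```text
t 0.1 tcp [173.6 468.6 249.9] yawx 69.67 F [-0.6 -0.5  0.1] gap 85.5
531,-282.7,230,95.5 [-0.5803, 0.0205, -0.5961] [-0.01, -25.83, -0.06]
[351.2 167.5  45. ]
[380.4 340.2  45. ]
[614.3 298.5  45. ]
[580.  130.9  45. ]
```

Request:
send_rows:
  targets:
    - [[-0.58, 0.02, -0.596], [0, -25.83, 0], 0]
    - [[-0.58, 0.02, -0.596], [0, -25.83, 0], 0]
    - [[-0.58, 0.02, -0.596], [0, -25.83, 0], 0]
    - [[-0.58, 0.02, -0.596], [0, -25.83, 0], 0]
    - [[-0.58, 0.02, -0.596], [0, -25.83, 0], 0]
    - [[-0.58, 0.02, -0.596], [0, -25.83, 0], 0]
    - [[-0.58, 0.02, -0.596], [0, -25.83, 0], 0]
    - [[-0.58, 0.02, -0.596], [0, -25.83, 0], 0]
    - [[-0.58, 0.02, -0.596], [0, -25.83, 0], 0]
    - [[-0.58, 0.02, -0.596], [0, -25.83, 0], 0]
    - [[-0.58, 0.02, -0.596], [0, -25.83, 0], 0]
    - [[-0.58, 0.02, -0.596], [0, -25.83, 0], 0]

```text
clock: 1.3
tcp_pos: [425.0, -60.2, 236.3]
orientation: [-1.163, -1.279, 1.28]
wrist_force: [1.1, 1.9, 0.3]
finger_gap: 85.7
```

```bash
python3 go.py 531,-282.7,230,95.5
```

```text
t 1.3 tcp [425.  -60.2 236.3] yawx 95.48 F [1.1 1.9 0.3] gap 85.7
531,-282.7,230,95.5 [-0.2316, 0.0065, -0.0843] [-0.02, -0.02, -0.05]
```

Request:
send_rows:
  targets:
    - [[-0.232, 0.006, -0.084], [0, 0, 0], 0]
    - [[-0.232, 0.006, -0.084], [0, 0, 0], 0]
    - [[-0.232, 0.006, -0.084], [0, 0, 0], 0]
    - [[-0.232, 0.006, -0.084], [0, 0, 0], 0]
    - [[-0.232, 0.006, -0.084], [0, 0, 0], 0]
    - [[-0.232, 0.006, -0.084], [0, 0, 0], 0]
    - [[-0.232, 0.006, -0.084], [0, 0, 0], 0]
    - [[-0.232, 0.006, -0.084], [0, 0, 0], 0]

```text
clock: 2.1
tcp_pos: [530.4, -282.4, 230.5]
orientation: [-1.162, -1.279, 1.28]
wrist_force: [0.4, -0.0, 0.3]
finger_gap: 85.4
```

```bash
python3 go.py 531,-282.7,116,95.5;  python3 - <<'E'
from plant import *
import cv2
for n in ("scene","top"):
    f=grab_frame(n)["frame"]
    a=f[160:310,130:290] if n=="scene" else f[180:300,300:430]
    cv2.imwrite(f"pics/{n}1.png",cv2.resize(cv2.cvtColor(a,cv2.COLOR_RGB2BGR),None,fx=4,fy=4,interpolation=cv2.INTER_CUBIC))
E
```

```text
t 2.1 tcp [ 530.4 -282.4  230.5] yawx 95.5 F [ 0.4 -0.   0.3] gap 85.4
531,-282.7,116,95.5 [-0.0004, 0.1145, -0.0006] [-0.04, 0.0, -0.02]
```

View pics/scene1.png

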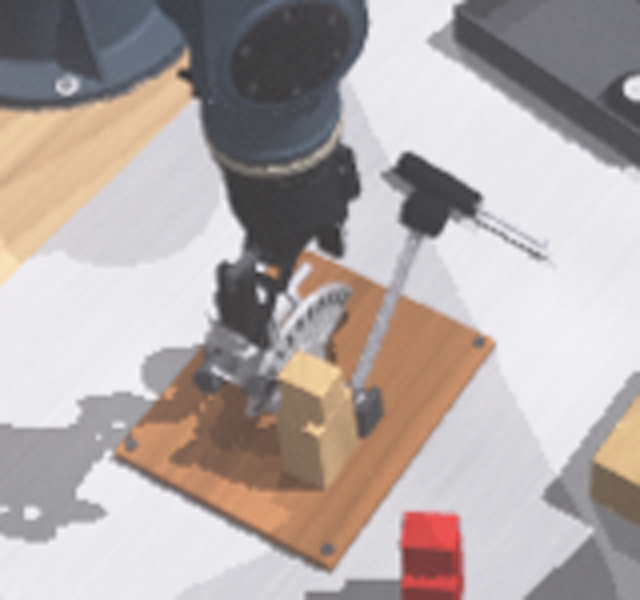

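Request:
send_rows:
  targets:
    - [[0, 0.04, 0], [0, 0, 0], 0]
    - [[0, 0.075, 0], [0, 0, 0], 0]
    - [[0, 0.1, 0], [0, 0, 0], 0]
    - [[0, 0.114, 0], [0, 0, 0], 0]
    - [[0, 0.114, 0], [0, 0, 0], 0.3]
    - [[0, 0.114, 0], [0, 0, 0], 0.9]
    - [[0, 0.114, 0], [0, 0, 0], 0.9]
    - [[0, 0.114, 0], [0, 0, 0], 0.9]
    - [[0, 0.114, 0], [0, 0, 0], 0.9]
    - [[0, 0.114, 0], [0, 0, 0], 0.9]
    - [[0, 0.114, 0], [0, 0, 0], 0.9]
  force: 40

```text
clock: 3.3
tcp_pos: [531.2, -282.5, 118.3]
orientation: [-1.165, -1.281, 1.281]
wrist_force: [-1.5, -0.5, 7.8]
finger_gap: 29.5
```

```bash
python3 go.py 531,-282.7,300,95.5
```

```text
t 3.3 tcp [ 531.2 -282.5  118.3] yawx 95.54 F [-1.5 -0.5  7.8] gap 29.5
531,-282.7,300,95.5 [-0.0005, -0.1817, -0.0001] [0.11, 0.04, -0.12]
```

Request:
send_rows:
  targets:
    - [[0, -0.01, 0], [0, 0, 0], 0.9]
    - [[0, -0.03, 0], [0, 0, 0], 0.9]
    - [[0, -0.07, 0], [0, 0, 0], 0.9]
    - [[0, -0.11, 0], [0, 0, 0], 0.9]
    - [[0, -0.15, 0], [0, 0, 0], 0.9]
    - [[0, -0.182, 0], [0, 0, 0], 0.9]
    - [[0, -0.182, 0], [0, 0, 0], 0.9]
    - [[0, -0.182, 0], [0, 0, 0], 0.9]

```text
clock: 4.1
tcp_pos: [531.0, -282.3, 301.1]
orientation: [-1.166, -1.281, 1.281]
wrist_force: [-0.2, 0.7, -2.2]
finger_gap: 29.4
```

```bash
python3 go.py 428,242,290,80 428,242,150,80 428,242,114,80
```

```text
t 4.1 tcp [ 531.  -282.3  301.1] yawx 95.54 F [-0.2  0.7 -2.2] gap 29.4
428,242,290,80 [0.5319, 0.0094, 0.052] [0.2, 15.54, -0.14]
428,242,150,80 [0.5323, 0.1494, 0.0524] [0.2, 15.54, -0.14]
428,242,114,80 [0.5324, 0.1854, 0.0525] [0.2, 15.54, -0.14]
```

Request:
send_rows:
  targets:
    - [[0.02, 0, 0.002], [0, 0.5, 0], 0.9]
    - [[0.055, 0, 0.005], [0, 1.5, 0], 0.9]
    - [[0.1, 0, 0.01], [0, 3, 0], 0.9]
    - [[0.145, 0, 0.014], [0, 4.2, 0], 0.9]
    - [[0.19, 0, 0.018], [0, 5.5, 0], 0.9]
    - [[0.235, 0, 0.023], [0, 7, 0], 0.9]
    - [[0.28, 0, 0.027], [0, 8.2, 0], 0.9]
    - [[0.325, 0, 0.031], [0, 9.5, 0], 0.9]
    - [[0.37, 0, 0.036], [0, 11, 0], 0.9]
    - [[0.415, 0, 0.04], [0, 12.2, 0], 0.9]
    - [[0.46, 0, 0.045], [0, 13.5, 0], 0.9]
    - [[0.495, 0, 0.048], [0, 14.5, 0], 0.9]

```text
clock: 5.3
tcp_pos: [434.0, 207.7, 298.5]
orientation: [-1.283, -1.093, 1.094]
wrist_force: [0.3, 0.5, -2.0]
finger_gap: 29.3
```

```bash
python3 go.py 428,242,290,80 428,242,150,80 428,242,113,80
```

```text
t 5.3 tcp [434.  207.7 298.5] yawx 81.04 F [ 0.3  0.5 -2. ] gap 29.3
428,242,290,80 [0.033, 0.0084, 0.0113] [0.13, 1.04, -0.16]
428,242,150,80 [0.0334, 0.1484, 0.0116] [0.13, 1.04, -0.16]
428,242,113,80 [0.0335, 0.1854, 0.0117] [0.13, 1.04, -0.16]
```

Request:
send_rows:
  targets:
    - [[0.025, 0, 0.009], [0, 1, 0], 0.9]
    - [[0.033, 0.008, 0.0115], [0, 1, 0], 0.9]
    - [[0.033, 0.045, 0.0115], [0, 1, 0], 0.9]
    - [[0.033, 0.085, 0.0115], [0, 1, 0], 0.9]
    - [[0.033, 0.125, 0.0115], [0, 1, 0], 0.9]
    - [[0.033, 0.15, 0.0115], [0, 1, 0], 0.9]
    - [[0.033, 0.165, 0.0115], [0, 1, 0], 0.9]
    - [[0.033, 0.176, 0.0115], [0, 1, 0], 0.9]
    - [[0.033, 0.183, 0.0115], [0, 1, 0], 0.9]
    - [[0.033, 0.186, 0.0115], [0, 1, 0], 0.9]
    - [[0.033, 0.186, 0.0115], [0, 1, 0], 0.9]

```text
clock: 6.4
tcp_pos: [428.1, 241.4, 112.4]
orientation: [-1.29, -1.08, 1.081]
wrist_force: [0.3, -0.1, -1.5]
finger_gap: 29.6
```

```bash
python3 go.py 428,242,290,80 ; python3 - <<'E'
from plant import *
import cv2
for n in ("scene",):
    f=grab_frame(n)["frame"]
    a=f[60:230,200:400]
    cv2.imwrite(f"pics/{n}2.png",cv2.resize(cv2.cvtColor(a,cv2.COLOR_RGB2BGR),None,fx=3.5,fy=3.5,interpolation=cv2.INTER_CUBIC))
E
```

```text
t 6.4 tcp [428.1 241.4 112.4] yawx 80.04 F [ 0.3 -0.1 -1.5] gap 29.6
428,242,290,80 [0.0001, -0.1776, -0.0002] [0.13, 0.04, -0.16]
```

View pics/scene2.png

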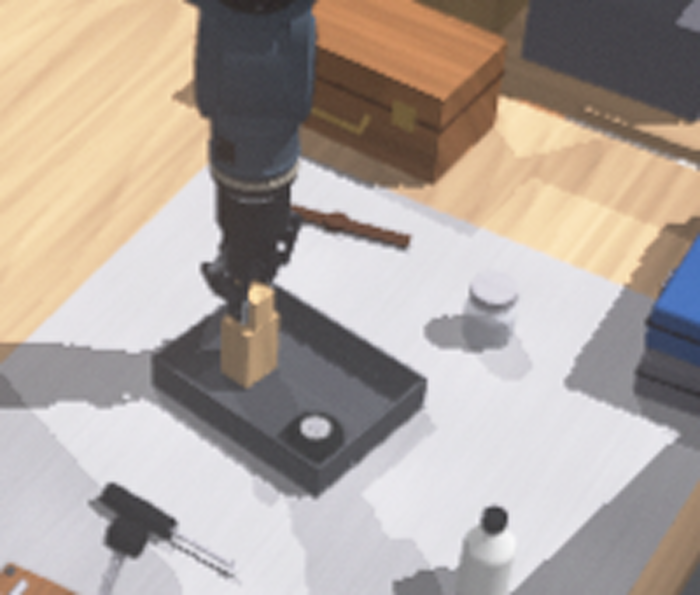

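Request:
send_rows:
  targets:
    - [[0, 0.002, 0], [0, 0, 0], 0.9]
    - [[0, 0.003, 0], [0, 0, 0], 0.9]
    - [[0, 0.004, 0], [0, 0, 0], 0.9]

```text
clock: 6.75
tcp_pos: [429.6, 241.7, 111.0]
orientation: [-1.292, -1.084, 1.078]
wrist_force: [-8.0, -11.0, 48.1]
finger_gap: 29.4
```

Request:
send_rows:
  targets:
    - [[0, -0.001, 0], [0, 0, 0], 0.9]
    - [[0, -0.001, 0], [0, 0, 0], 0.9]

```text
clock: 6.95
tcp_pos: [430.1, 242.0, 112.7]
orientation: [-1.292, -1.085, 1.077]
wrist_force: [-0.1, -0.2, -0.4]
finger_gap: 29.5
```

Request:
send_rows:
  targets:
    - [[0, 0, 0], [0, 0, 0], 0.45]
    - [[0, 0, 0], [0, 0, 0], 0.2]
    - [[0, 0, 0], [0, 0, 0], 0]
    - [[0, 0, 0], [0, 0, 0], 0]
    - [[0, 0, 0], [0, 0, 0], 0]
    - [[0, -0.02, 0], [0, 0, 0], 0]
    - [[0, -0.06, 0], [0, 0, 0], 0]
    - [[0, -0.1, 0], [0, 0, 0], 0]
    - [[0, -0.12, 0], [0, 0, 0], 0]
    - [[0, -0.12, 0], [0, 0, 0], 0]

```text
clock: 7.95
tcp_pos: [430.4, 242.8, 235.6]
orientation: [-1.293, -1.089, 1.073]
wrist_force: [-0.1, 0.6, -0.6]
finger_gap: 85.4
```

```bash
python3 go.py 430,242,290,80 ; python3 - <<'E'
from plant import *
import cv2,pickle
for n in ("scene","top"):
    F=grab_frame(n);f=F["frame"];pickle.dump(F,open(f"pics/{n}3.pkl","wb"))
    a=f[60:310,130:400] if n=="scene" else f[180:300,150:410]
    cv2.imwrite(f"pics/{n}3.png",cv2.resize(cv2.cvtColor(a,cv2.COLOR_RGB2BGR),None,fx=2.4 if n=="scene" else 3,fy=2.4 if n=="scene" else 3,interpolation=cv2.INTER_CUBIC))
a=cv2.cvtColor(pickle.load(open("pics/scene3.pkl","rb"))["frame"],cv2.COLOR_RGB2BGR)[220:280,170:240]
cv2.imwrite("pics/q_s3.png",cv2.resize(a,None,fx=9,fy=9,interpolation=cv2.INTER_CUBIC))
a=cv2.cvtColor(pickle.load(open("pics/top3.pkl","rb"))["frame"],cv2.COLOR_RGB2BGR)[210:275,315:395]
cv2.imwrite("pics/q_t3.png",cv2.resize(cv2.convertScaleAbs(a,alpha=1.7),None,fx=9,fy=9,interpolation=cv2.INTER_CUBIC))
E
```

```text
t 7.95 tcp [430.4 242.8 235.6] yawx 80.03 F [-0.1  0.6 -0.6] gap 85.4
430,242,290,80 [-0.0007, -0.0544, -0.0004] [0.63, 0.03, 0.17]
```

View pics/scene3.png

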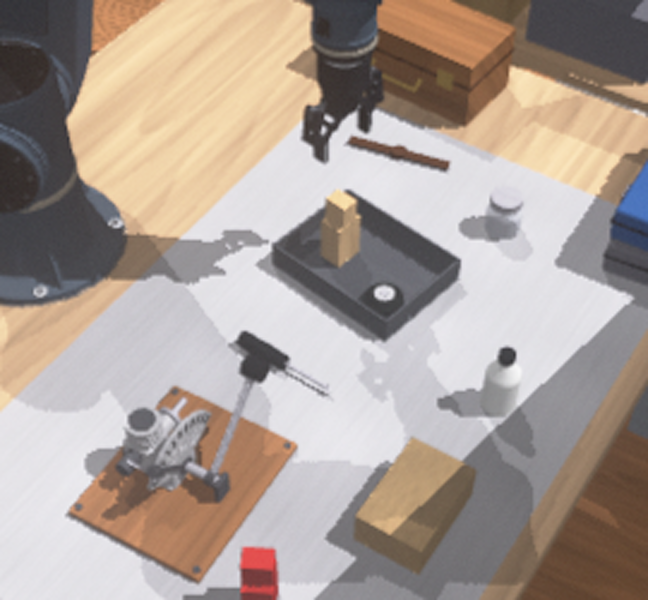

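View pics/q_s3.png

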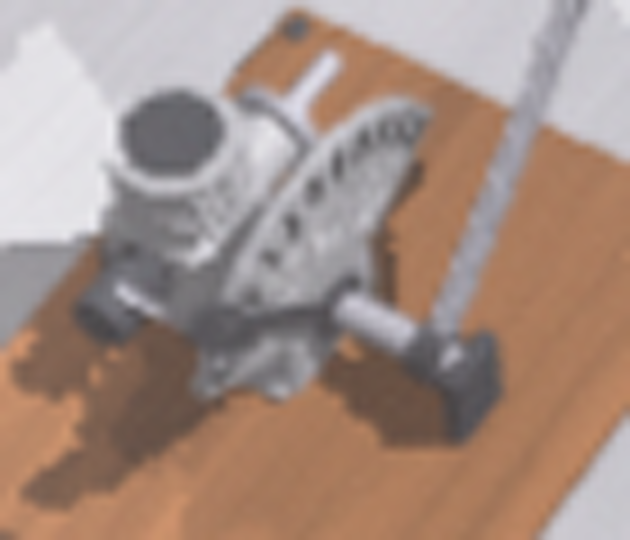

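View pics/q_t3.png

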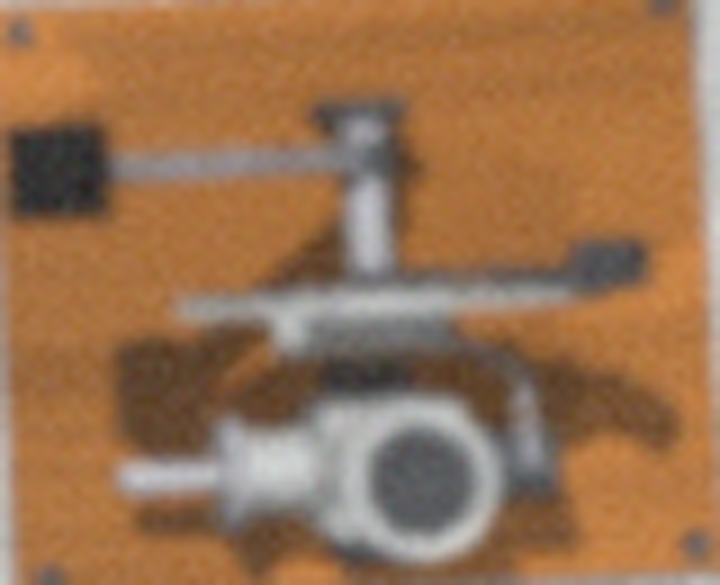

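```bash
python3 - <<'E'
from h import *
from scipy.optimize import least_squares
T=load("pics/top3.pkl");S=load("pics/scene3.pkl")
zt=lambda u,v:((u+.5)/9-.5+315,(v+.5)/9-.5+210)
zs=lambda u,v:((u+.5)/9-.5+170,(v+.5)/9-.5+220)
yaw=.054;piv=np.array([529.4,-237.9,40]);Rz=R.from_euler('z',yaw).as_matrix()
def rep(P): 
    q=Rz.T@(P-piv); return q.round(1), "rad",np.hypot(q[1],q[2]).round(1),"ang",np.arctan2(-q[1],q[2]).round(4)
rt,rs=ray(T,*zt(610,263)),ray(S,*zs(220,322))
P,e=tri([rt,rs]);print("head tri",P.round(1),e,rep(P))
print("scene on plane",rep(onplane(S,*zs(220,322),piv+Rz@[-38,0,0],Rz[:,0])))
G,e=tri([ray(T,*zt(58,170)),ray(S,*(((257+.5)/2.4-.5+130),((367+.5)/2.4-.5+60)))]);print("grip",G,rep(G))
# predicted pixels for p values
for p in (.4,.5,.6,.7,.8,.9):
    o=[]
    for r in (82,104):
        W=piv+Rz@np.array([-38,-r*np.sin(p),r*np.cos(p)])
        t=proj(T,W);s=proj(S,W)
        o+= [((t-[315,210]+.5)*9-.5).round(0),((s-[170,220]+.5)*9-.5).round(0)]
    print(p,*o)
for X in ([0,0,0],[-38,0,0]):
    W=piv+Rz@np.array(X);print("pivot px",((proj(T,W)-[315,210]+.5)*9),((proj(S,W)-[170,220]+.5)*9))
E
```

```text
head tri [ 494.  -301.9  112.6] [np.float64(0.6899229153441604), np.float64(0.6899229153441978)] (array([-38.8, -62. ,  72.6]), 'rad', np.float64(95.4), 'ang', np.float64(0.7067))
scene on plane (array([-38. , -63.8,  75.6]), 'rad', np.float64(98.9), 'ang', np.float64(0.7009))
grip [ 524.77547106 -119.4428889   152.39523695] (array([  1.8, 118.5, 112.4]), 'rad', np.float64(163.3), 'ang', np.float64(-0.812))
0.4 [520. 267.] [274. 255.] [563. 267.] [254. 239.]
0.5 [540. 266.] [262. 277.] [589. 265.] [239. 266.]
0.6 [559. 265.] [252. 298.] [612. 263.] [225. 294.]
0.7 [575. 263.] [242. 320.] [633. 262.] [213. 322.]
0.8 [589. 262.] [234. 342.] [650. 260.] [202. 350.]
0.9 [600. 261.] [227. 364.] [665. 259.] [193. 378.]
pivot px [367.00450453 157.30577856] [433.61735927 357.6588321 ]
pivot px [374.02366456 268.70723571] [345.08040546 313.6656381 ]
```

```bash
python3 - <<'E'
from h import *
T=load("pics/top3.pkl");S=load("pics/scene3.pkl")
g=cv2.cvtColor(T["frame"],cv2.COLOR_RGB2HSV)
print("top V/S", "cols 372-390 rows 232-246")
print(g[234:246,374:390,1])
print(T["frame"][234:246,374:390,0])
g=cv2.cvtColor(S["frame"],cv2.COLOR_RGB2HSV)
print("scene cols 185..212 rows 248..262"); print(S["frame"][247:263,186:212,0]);print(g[247:263,186:212,1])
a=cv2.cvtColor(S["frame"],cv2.COLOR_RGB2BGR)[240:268,182:222]
cv2.imwrite("pics/hd.png",cv2.resize(a,None,fx=18,fy=18,interpolation=cv2.INTER_CUBIC))
E
```

```text
top V/S cols 372-390 rows 232-246
[[162 161 159 163 166 162 166 173 159 155 163 162 157 155 168 160]
 [158 154 172 158 162 156 151 152 161 161 151 152 153 162 154 159]
 [165 151 161 162 152 130 113 119 115 113 127 123 144 150 161 170]
 [165 150 155 142 116  75  39  44  66  44  51  70 108 143 167 168]
 [144 147 146 131  90  31  10  10  15  10  10  23  99 135 157 162]
 [122 122 110 109  65  24  15  16   5  10  11  31  88 140 170 168]
 [ 52  55  36  32  14  14  22  10  15  16  29  48  93 146 156 162]
 [  4  12   0   8   9  14  10  23  46  77  83  96 132 139 162 158]
 [  6   9  15  18  41  73  78 101 116 130 142 149 155 148 166 169]
 [ 46  58  56  71  85 115 129 135 149 161 165 157 166 164 161 165]
 [100 114 125 126 140 152 153 159 162 164 167 167 167 162 163 166]
 [155 155 164 155 161 163 163 154 158 162 166 154 160 156 164 162]]
[[ 96  95  96  97 100 104 103 102 106 105 102 104 104 105 106 107]
 [ 95  96  95  97  99  98  96  97  95  95  98  99 100 104 106 104]
 [ 96  98  95  93  87  86  81  79  80  79  76  79  87  95 100 105]
 [ 93  95  92  90  75  68  59  58  58  58  60  55  71  89 10
[... 3367 characters left out ...]
 7   7   7
   10  12  15  11  19  10  12  13]
 [ 81  81  79  81  51  17  14  14   5  11   9  11   8   6   6   4   8   4
    9   8  11  32  78  57  18  12]
 [ 82  82  81  82  71  54  13  11  11  11   5   7   6   6   7   6   8   6
    8   7   7  60 108 109  82  45]
 [ 87  81  78  82  83  76  18   8  13   9  11   7  10   7   5   4   7   6
    7  11  28  77 109 113 102  92]
 [ 87  80  81  83  82  66  13  11   7  11   8   7   5   7  10   6   7   7
    8  16  73  89  93  91  91  90]
 [ 82  79  85  83  84  56  13   9   7   2   7   7   8   8  11   9   9   8
   16  47  83  91  87  88  87  86]
 [ 84  81  80  85  78  31   6   7  11   9  20  17  11   8   7   7   9  11
   74 105  98  85  90  88  91  88]]
```

View pics/hd.png

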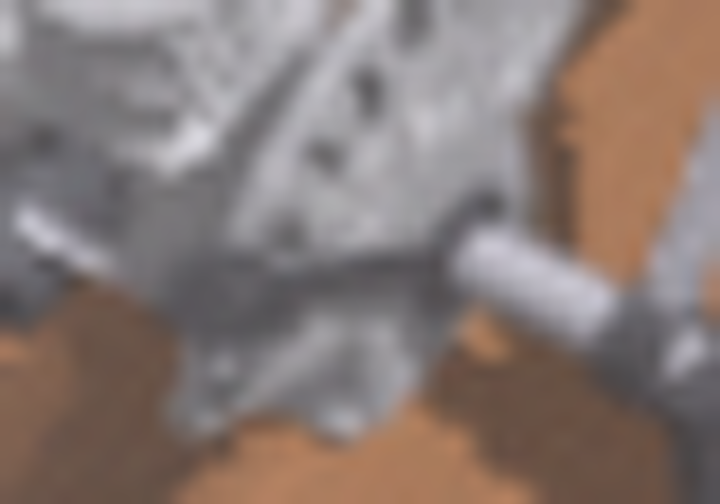

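```bash
python3 go.py 523,-121.7,235,3.1
```

```text
t 8.05 tcp [429.3 242.2 232.5] yawx 80.03 F [-0.2 -0.5 -0.8] gap 85.6
523,-121.7,235,3.1 [-0.3422, -0.0014, -0.1554] [0.36, 76.93, 0.29]
```

Request:
send_rows:
  targets:
    - [[-0.03, -0.001, -0.014], [0.4, 8, 0.3], 0]
    - [[-0.06, -0.001, -0.028], [0.4, 16, 0.3], 0]
    - [[-0.1, -0.001, -0.046], [0.4, 24, 0.3], 0]
    - [[-0.14, -0.001, -0.064], [0.4, 32, 0.3], 0]
    - [[-0.18, -0.001, -0.082], [0.4, 40, 0.3], 0]
    - [[-0.22, -0.001, -0.1], [0.4, 48, 0.3], 0]
    - [[-0.26, -0.001, -0.118], [0.4, 56, 0.3], 0]
    - [[-0.3, -0.001, -0.136], [0.4, 64, 0.3], 0]
    - [[-0.335, -0.001, -0.152], [0.4, 72, 0.3], 0]
    - [[-0.342, -0.001, -0.155], [0.4, 76.9, 0.3], 0]
    - [[-0.342, -0.001, -0.155], [0.4, 76.9, 0.3], 0]
    - [[-0.342, -0.001, -0.155], [0.4, 76.9, 0.3], 0]

```text
clock: 9.25
tcp_pos: [522.2, -121.0, 233.7]
orientation: [-1.569, -0.043, 0.047]
wrist_force: [-0.0, 0.3, -0.5]
finger_gap: 85.5
```

```bash
python3 go.py 523,-121.7,235,3.1 523,-121.7,152,3.1; python3 - <<'E'
from plant import *
import cv2,pickle
for n in ("scene","top"):
    F=grab_frame(n);f=F["frame"];pickle.dump(F,open(f"pics/{n}4.pkl","wb"))
    a=f[150:270,170:310] if n=="scene" else f[180:300,290:430]
    cv2.imwrite(f"pics/{n}4.png",cv2.resize(cv2.cvtColor(a,cv2.COLOR_RGB2BGR),None,fx=5,fy=5,interpolation=cv2.INTER_CUBIC))
E
```

```text
t 9.25 tcp [ 522.2 -121.   233.7] yawx 3.28 F [-0.   0.3 -0.5] gap 85.5
523,-121.7,235,3.1 [0.0008, -0.0013, -0.0007] [-0.06, 0.18, -0.12]
523,-121.7,152,3.1 [0.001, 0.0817, -0.0008] [-0.06, 0.18, -0.12]
```

View pics/scene4.png

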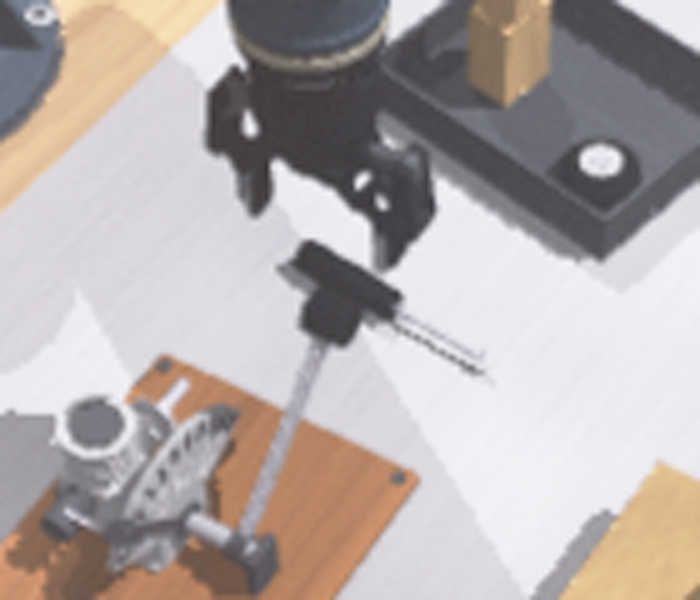

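Request:
send_rows:
  targets:
    - [[0.001, 0.03, -0.0008], [0, 0.2, 0], 0]
    - [[0.001, 0.06, -0.0008], [0, 0.2, 0], 0]
    - [[0.001, 0.077, -0.0008], [0, 0.2, 0], 0]
    - [[0.001, 0.082, -0.0008], [0, 0.2, 0], 0]
    - [[0.001, 0.082, -0.0008], [0, 0.2, 0], 0.5]
    - [[0.001, 0.082, -0.0008], [0, 0.2, 0], 0.9]
    - [[0.001, 0.082, -0.0008], [0, 0.2, 0], 0.9]
    - [[0.001, 0.082, -0.0008], [0, 0.2, 0], 0.9]
    - [[0.001, 0.082, -0.0008], [0, 0.2, 0], 0.9]
    - [[0.001, 0.082, -0.0008], [0, 0.2, 0], 0.9]
  force: 25

```text
clock: 10.35
tcp_pos: [523.9, -121.1, 153.0]
orientation: [-1.57, -0.043, 0.043]
wrist_force: [1.2, 3.3, 6.4]
finger_gap: 30.0
```

```bash
cat > arc.py <<'E'
from h import *
from plant import *
import sys
s=observe();piv=np.array([529.4,-237.9,40]);Rz=R.from_euler('z',.054).as_matrix()
q=Rz.T@(s["tcp_pos"]-piv);th0=np.arctan2(-q[1],q[2]);print("tcp in pivot",q.round(1),"r",np.hypot(q[1],q[2]).round(1),"ang",th0.round(4),"gap",s["finger_gap"].round(1),"F",s["wrist_force"].round(1),"t",s["clock"])
M=R.from_rotvec(s["orientation"]).as_matrix();r=float(sys.argv[1])
for t in map(float,sys.argv[2:]):
    W=piv+Rz@np.array([0,-r*np.sin(t),r*np.cos(t)]);print(t,(M.T@(W-s["tcp_pos"])/1000).round(3).tolist(),W.round(0))
print(go(s,s["tcp_pos"],3.1)[1])
E
python3 arc.py 161 -.8 -.74 -.66 -.56 -.45 -.34 -.23 -.12 0 .1 .2 .3 .4 .5 .6 .65 .7
```

```text
Traceback (most recent call last):
  File "arc.py", line 5, in <module>
    q=Rz.T@(s["tcp_pos"]-piv);th0=np.arctan2(-q[1],q[2]);print("tcp in pivot",q.round(1),"r",np.hypot(q[1],q[2]).round(1),"ang",th0.round(4),"gap",s["finger_gap"].round(1),"F",s["wrist_force"].round(1),"t",s["clock"])
                                                                                                                                                   ^^^^^^^^^^^^^^^^^^^^^
AttributeError: 'float' object has no attribute 'round'
```

```bash
sed -i 's/s\["finger_gap"\].round(1)/s["finger_gap"]/' arc.py
python3 arc.py 162 -.8 -.74 -.66 -.56 -.45 -.34 -.23 -.12 0 .1 .2 .3 .4 .5 .6 .65 .7
```

```text
tcp in pivot [  0.8 116.9 113. ] r 162.6 ang -0.8023 gap 30.02594376993149 F [1.2 3.3 6.4] t 10.35
-0.8 [-0.001, 0.0, -0.001] [ 523. -122.  153.]
-0.74 [-0.001, -0.007, -0.008] [ 524. -129.  160.]
-0.66 [-0.001, -0.015, -0.018] [ 524. -139.  168.]
-0.56 [-0.001, -0.024, -0.031] [ 525. -152.  177.]
-0.45 [-0.001, -0.033, -0.046] [ 526. -168.  186.]
-0.34 [-0.001, -0.04, -0.063] [ 526. -184.  193.]
-0.23 [-0.001, -0.045, -0.08] [ 527. -201.  198.]
-0.12 [-0.001, -0.048, -0.097] [ 528. -219.  201.]
0.0 [-0.001, -0.049, -0.117] [ 529. -238.  202.]
0.1 [-0.001, -0.048, -0.133] [ 530. -254.  201.]
0.2 [-0.001, -0.046, -0.149] [ 531. -270.  199.]
0.3 [-0.001, -0.042, -0.165] [ 532. -286.  195.]
0.4 [-0.001, -0.036, -0.18] [ 533. -301.  189.]
0.5 [-0.001, -0.029, -0.195] [ 534. -315.  182.]
0.6 [-0.001, -0.021, -0.208] [ 534. -329.  174.]
0.65 [-0.001, -0.016, -0.215] [ 535. -336.  169.]
0.7 [-0.001, -0.011, -0.221] [ 535. -342.  164.]
[-0.04  0.03  0.03]
```

Request:
send_rows:
  targets:
    - [[0, -0.004, -0.004], [0, 0, 0], 0.9]
    - [[0, -0.01, -0.012], [0, 0, 0], 0.9]
    - [[0, -0.015, -0.018], [0, 0, 0], 0.9]
    - [[0, -0.02, -0.025], [0, 0, 0], 0.9]
    - [[0, -0.029, -0.038], [0, 0, 0], 0.9]
    - [[0, -0.036, -0.054], [0, 0, 0], 0.9]
    - [[0, -0.043, -0.071], [0, 0, 0], 0.9]
    - [[0, -0.047, -0.088], [0, 0, 0], 0.9]
    - [[0, -0.049, -0.107], [0, 0, 0], 0.9]
    - [[0, -0.049, -0.117], [0, 0, 0], 0.9]

```text
clock: 11.35
tcp_pos: [530.1, -239.7, 202.5]
orientation: [-1.57, -0.043, 0.042]
wrist_force: [-4.5, 4.8, 7.2]
finger_gap: 29.7
```

```bash
python3 arc.py 162 .05 .1 .15 .2 .3 .4 .5 .55 .6 .65 .7
```

```text
tcp in pivot [  0.6  -1.9 162.5] r 162.6 ang 0.0115 gap 29.73102457389234 F [-4.5  4.8  7.2] t 11.35
0.05 [-0.001, 0.001, -0.006] [ 530. -246.  202.]
0.1 [-0.001, 0.001, -0.014] [ 530. -254.  201.]
0.15 [-0.001, 0.002, -0.022] [ 531. -262.  200.]
0.2 [-0.001, 0.004, -0.03] [ 531. -270.  199.]
0.3 [-0.001, 0.008, -0.046] [ 532. -286.  195.]
0.4 [-0.001, 0.013, -0.061] [ 533. -301.  189.]
0.5 [-0.001, 0.02, -0.076] [ 534. -315.  182.]
0.55 [-0.001, 0.024, -0.083] [ 534. -322.  178.]
0.6 [-0.001, 0.029, -0.09] [ 534. -329.  174.]
0.65 [-0.001, 0.034, -0.096] [ 535. -336.  169.]
0.7 [-0.001, 0.039, -0.103] [ 535. -342.  164.]
[-0.03 -0.03  0.04]
```

Request:
send_rows:
  targets:
    - [[0, 0, -0.012], [0, 0, 0], 0.9]
    - [[0, 0.003, -0.026], [0, 0, 0], 0.9]
    - [[0, 0.007, -0.042], [0, 0, 0], 0.9]
    - [[0, 0.013, -0.061], [0, 0, 0], 0.9]
    - [[0, 0.02, -0.076], [0, 0, 0], 0.9]
    - [[0, 0.027, -0.087], [0, 0, 0], 0.9]
    - [[0, 0.034, -0.096], [0, 0, 0], 0.9]
    - [[0, 0.039, -0.103], [0, 0, 0], 0.9]
    - [[0, 0.04, -0.104], [0, 0, 0], 0.9]
    - [[0, 0.04, -0.104], [0, 0, 0], 0.9]

```text
clock: 12.35
tcp_pos: [535.5, -345.3, 162.4]
orientation: [-1.572, -0.042, 0.041]
wrist_force: [-3.0, -5.7, 4.1]
finger_gap: 29.4
```

```bash
python3 arc.py 162 .7; python3 - <<'E'
from plant import *
import cv2,pickle
for n in ("scene","top"):
    F=grab_frame(n);f=F["frame"];pickle.dump(F,open(f"pics/{n}5.pkl","wb"))
    a=f[190:310,140:280] if n=="scene" else f[180:300,290:430]
    cv2.imwrite(f"pics/{n}5.png",cv2.resize(cv2.cvtColor(a,cv2.COLOR_RGB2BGR),None,fx=5,fy=5,interpolation=cv2.INTER_CUBIC))
E
```

```text
tcp in pivot [   0.3 -107.5  122.4] r 163.0 ang 0.7207 gap 29.38777509675179 F [-3.  -5.7  4.1] t 12.35
0.7 [-0.0, -0.001, 0.003] [ 535. -342.  164.]
[ 0.08 -0.09  0.03]
```

View pics/scene5.png

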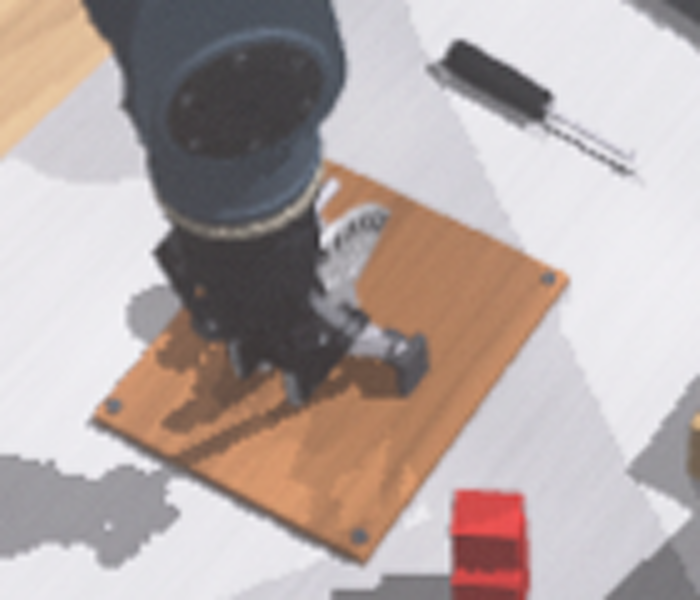

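Request:
send_rows:
  targets:
    - [[0, 0, 0], [0, 0, 0], 0.5]
    - [[0, 0, 0], [0, 0, 0], 0.2]
    - [[0, 0, 0], [0, 0, 0], 0]
    - [[0, 0, 0], [0, 0, 0], 0]
    - [[0, 0, 0], [0, 0, 0], 0]
    - [[0, -0.03, 0], [0, 0, 0], 0]
    - [[0, -0.07, 0], [0, 0, 0], 0]
    - [[0, -0.1, 0.04], [0, 0, 0], 0]
    - [[0, -0.12, 0.09], [0, 0, 0], 0]
    - [[-0.04, -0.12, 0.14], [0, 0, 0], 0]
    - [[-0.08, -0.12, 0.19], [0, 0, 0], 0]
    - [[-0.11, -0.12, 0.24], [0, 0, 0], 0]

```text
clock: 13.65
tcp_pos: [434.7, -141.1, 282.1]
orientation: [-1.572, -0.042, 0.041]
wrist_force: [1.1, 0.4, 0.6]
finger_gap: 85.4
```

Request:
send_rows:
  targets:
    - [[-0.03, 0, 0.05], [0, 0, 0], 0]
    - [[-0.06, 0, 0.1], [0, 0, 0], 0]
    - [[-0.08, 0, 0.15], [0, 0, 0], 0]
    - [[-0.08, 0, 0.2], [0, 0, 0], 0]
    - [[-0.08, 0, 0.25], [0, 0, 0], 0]
    - [[-0.08, 0, 0.25], [0, 0, 0], 0]
    - [[-0.08, 0, 0.25], [0, 0, 0], 0]

```text
clock: 14.35
tcp_pos: [341.1, 106.9, 281.7]
orientation: [-1.571, -0.046, 0.044]
wrist_force: [-0.7, -1.0, 0.0]
finger_gap: 85.5
```

```bash
python3 go.py;python3 - <<'E'
from plant import *
import cv2,pickle
for n in ("scene","top"):
    F=grab_frame(n);f=F["frame"];pickle.dump(F,open(f"pics/{n}6.pkl","wb"))
    a=f[215:285,165:245] if n=="scene" else f[210:275,315:395]
    a=cv2.convertScaleAbs(cv2.cvtColor(a,cv2.COLOR_RGB2BGR),alpha=1 if n=="scene" else 1.7)
    cv2.imwrite(f"pics/{n}6.png",cv2.resize(a,None,fx=8,fy=8,interpolation=cv2.INTER_CUBIC))
    cv2.imwrite(f"pics/{n}6f.png",cv2.cvtColor(f,cv2.COLOR_RGB2BGR))
E
```

```text
t 14.35 tcp [341.1 106.9 281.7] yawx 3.26 F [-0.7 -1.   0. ] gap 85.5
```

View pics/scene6.png

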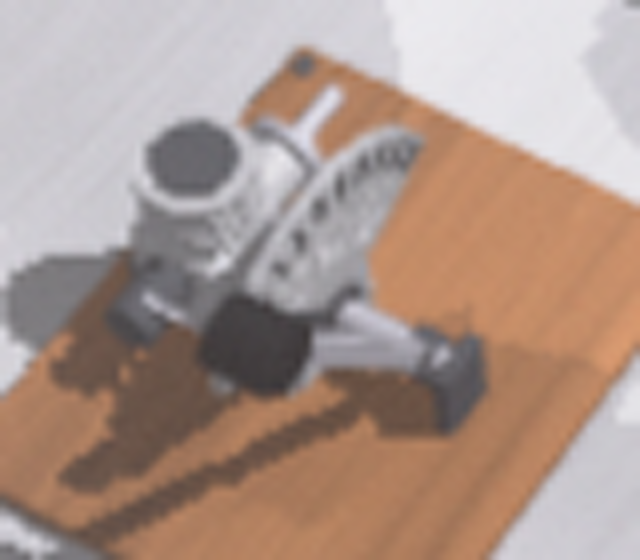

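View pics/top6.png

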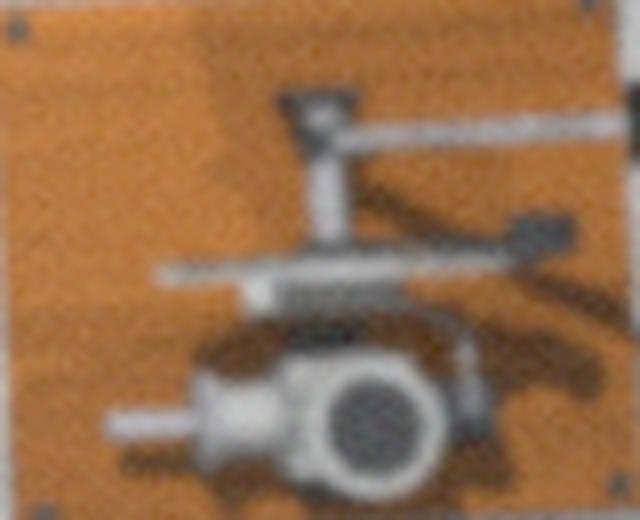

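View pics/scene6f.png

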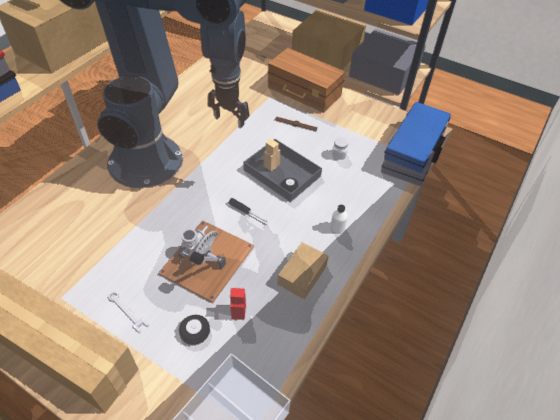

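```bash
python3 - <<'E'
from h import *
T=load("pics/top6.pkl");S=load("pics/scene6.pkl")
piv=np.array([529.4,-237.9,40]);Rz=R.from_euler('z',.054).as_matrix()
C={}
for n,f,(x0,y0,x1,y1),th in (("t",T,(386,215,405,240),42),("s",S,(186,248,207,268),72)):
    g=f["frame"].max(2)[y0:y1,x0:x1]; m=(g<th).astype(np.uint8)
    k,l,st,ce=cv2.connectedComponentsWithStats(m); i=1+np.argmax(st[1:,4]); print(n,st[i],ce[i]+[x0,y0]);C[n]=ce[i]+[x0,y0]
    for r in (l==i): print("".join(".#"[int(q)] for q in r))
for p in (.6,.65,.7,.75,.8):
    W=piv+Rz@np.array([0,-160*np.sin(p),160*np.cos(p)]);H=piv+Rz@np.array([-38,-93*np.sin(p),93*np.cos(p)])
    print(p,"grip t",proj(T,W).round(2),"s",proj(S,W).round(2)," head t",proj(T,H).round(2),"s",proj(S,H).round(2))
P,e=tri([ray(T,*C["t"]),ray(S,*C["s"])]);q=Rz.T@(P-piv);print("tri",q,np.hypot(q[1],q[2]),np.arctan2(-q[1],q[2]),e)
E
```

```text
t [ 8  6 10  9 76] [398.77631579 224.56578947]
...................
...................
...................
...................
...................
...................
.........#########.
........##########.
........##########.
.........#########.
.........#########.
.........#########.
.........#########.
.........#########.
.........##........
...................
...................
...................
...................
...................
...................
...................
...................
...................
...................
s [  4   4  14  12 103] [196.46601942 257.88349515]
.....................
.....................
.....................
.....................
........##...........
.......#.##..........
......###.####.......
......######.#.##....
.....#############...
.....############....
....#############....
....#############....
.....############....
.......#########.....
.........######......
...........####......
.....................
.....................
.....................
.....................
0.6 grip t [397.66 224.6 ] s [197.44 256.34]  head t [379.58 238.89] s [196.09 252.46]
0.65 grip t [399.49 224.51] s [196.32 258.86]  head t [380.63 238.8 ] s [195.47 253.85]
0.7 grip t [401.17 224.43] s [195.25 261.38]  head t [381.62 238.72] s [194.88 255.25]
0.75 grip t [402.72 224.35] s [194.25 263.89]  head t [382.54 238.64] s [194.33 256.64]
0.8 grip t [404.11 224.29] s [193.32 266.39]  head t [383.37 238.56] s [193.81 258.02]
tri [ -0.39605234 -94.53484725 129.1023224 ] 160.01327130074185 0.6320423357281545 [np.float64(0.3880013256470077), np.float64(0.38800132564701123)]
```

```bash
python3 - <<'E'
import cv2,pickle
f=cv2.cvtColor(pickle.load(open("pics/top6.pkl","rb"))["frame"],cv2.COLOR_RGB2BGR)[218:248,350:405]
cv2.imwrite("pics/t6z.png",cv2.resize(cv2.convertScaleAbs(f,alpha=1.7),None,fx=14,fy=14,interpolation=cv2.INTER_CUBIC))
E
```

```text
(no output)
```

View pics/t6z.png

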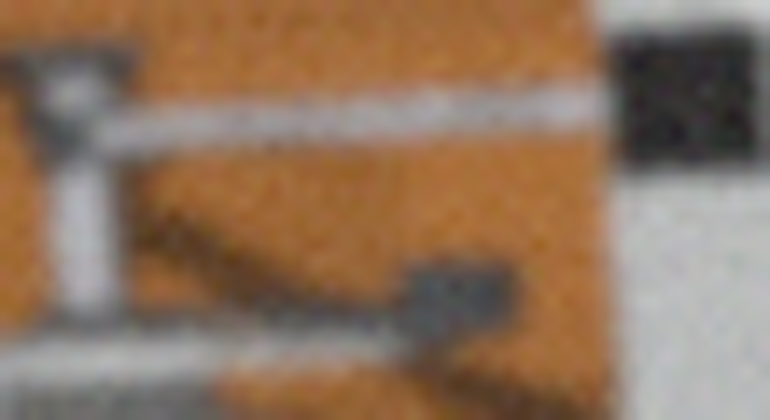

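```bash
python3 - <<'E'
from h import *
T=load("pics/top6.pkl");S=load("pics/scene6.pkl")
piv=np.array([529.4,-237.9,40]);Rz=R.from_euler('z',.054).as_matrix()
for a,b in (((382.3,238.6),(193.6,255.7)),((381.9,238.6),(193.6,255.7)),((382.3,238.6),(194.2,255.2)),((382.3,238.6),(193.5,256.2))):
    P,e=tri([ray(T,*a),ray(S,*b)]);q=Rz.T@(P-piv);print("head",q.round(1),np.hypot(q[1],q[2]).round(1),np.arctan2(-q[1],q[2]).round(3),e[0].round(2))
# hub of lever: the pivot rod / predicted px
for X in ([0,0,0],[-38,0,0]):
    W=piv+Rz@np.array(X);print(proj(T,W),proj(S,W))
g=T["frame"].astype(int)
print("saturation proxy rows 236-241 (R-B)");print((g[236:241,374:392,0]-g[236:241,374:392,2]))
E
```

```text
head [-39.  -62.7  71.2] 94.9 0.722 1.47
head [-39.3 -62.   70.1] 93.6 0.724 1.79
head [-38.2 -61.7  73.3] 95.8 0.699 0.64
head [-39.1 -63.3  69.2] 93.7 0.741 1.55
[355.27827828 226.97841984] [217.67970659 259.23987023]
[356.05818495 239.35635952] [207.84226727 254.35173757]
saturation proxy rows 236-241 (R-B)
[[57 57 58 56 47 38 36 36 33 32 38 39 46 57 61 63 64 66]
 [57 54 56 46 35 17 10 10 10 12 13 14 29 45 60 62 65 62]
 [48 48 49 39 24  9 -5 -2  1  1 -2  7 23 41 57 64 64 66]
 [25 29 27 27 18  4 -1  0 -1 -2 -3  4 20 43 60 64 66 62]
 [ 8  5  7  6  5 -1 -4  0  0  1  1  8 23 44 56 60 64 61]]
```

```bash
python3 - <<'E'
from h import *
piv=np.array([529.4,-237.9,40]);Rz=R.from_euler('z',.054).as_matrix()
for t in (.632,.72): print(t,(piv+Rz@np.array([0,-160*np.sin(t),160*np.cos(t)])).round(1))
E
python3 go.py 534.5,-332.3,280,3.1 534.5,-332.3,250,3.1 534.5,-332.3,169,3.1
```

```text
0.632 [ 534.5 -332.3  169.1]
0.72 [ 535.1 -343.2  160.3]
t 14.45 tcp [341.5 104.6 281.6] yawx 3.12 F [ 0.8 -0.3  0.8] gap 85.2
534.5,-332.3,280,3.1 [0.1689, 0.0026, -0.4468] [0.11, 0.02, 0.06]
534.5,-332.3,250,3.1 [0.1688, 0.0326, -0.4467] [0.11, 0.02, 0.06]
534.5,-332.3,169,3.1 [0.1687, 0.1136, -0.4466] [0.11, 0.02, 0.06]
```

Request:
send_rows:
  targets:
    - [[0.01, 0, -0.03], [0, 0, 0], 0]
    - [[0.03, 0, -0.075], [0, 0, 0], 0]
    - [[0.045, 0, -0.12], [0, 0, 0], 0]
    - [[0.06, 0, -0.165], [0, 0, 0], 0]
    - [[0.08, 0, -0.21], [0, 0, 0], 0]
    - [[0.1, 0, -0.25], [0, 0, 0], 0]
    - [[0.115, 0, -0.295], [0, 0, 0], 0]
    - [[0.13, 0, -0.34], [0, 0, 0], 0]
    - [[0.15, 0, -0.385], [0, 0, 0], 0]
    - [[0.165, 0, -0.43], [0, 0, 0], 0]
    - [[0.169, 0.002, -0.447], [0, 0, 0], 0]
    - [[0.169, 0.002, -0.447], [0, 0, 0], 0]

```text
clock: 15.65
tcp_pos: [533.6, -336.4, 279.0]
orientation: [-1.572, -0.039, 0.04]
wrist_force: [1.6, 0.4, 0.4]
finger_gap: 85.5
```

```bash
python3 go.py 534.5,-332.3,250,3.1 534.5,-332.3,169,3.1
```

```text
t 15.65 tcp [ 533.6 -336.4  279. ] yawx 2.88 F [1.6 0.4 0.4] gap 85.5
534.5,-332.3,250,3.1 [0.0011, 0.029, 0.0041] [0.07, -0.22, -0.04]
534.5,-332.3,169,3.1 [0.0012, 0.11, 0.0042] [0.07, -0.22, -0.04]
```

Request:
send_rows:
  targets:
    - [[0.001, 0.02, 0.004], [0, -0.2, 0], 0]
    - [[0.001, 0.05, 0.004], [0, -0.2, 0], 0]
    - [[0.001, 0.08, 0.004], [0, -0.2, 0], 0]
    - [[0.001, 0.1, 0.004], [0, -0.2, 0], 0]
    - [[0.001, 0.11, 0.004], [0, -0.2, 0], 0]
    - [[0.001, 0.11, 0.004], [0, -0.2, 0], 0.3]
    - [[0.001, 0.11, 0.004], [0, -0.2, 0], 0.9]
    - [[0.001, 0.11, 0.004], [0, -0.2, 0], 0.9]
    - [[0.001, 0.11, 0.004], [0, -0.2, 0], 0.9]
    - [[0.001, 0.11, 0.004], [0, -0.2, 0], 0.9]
    - [[0.001, 0.11, 0.004], [0, -0.2, 0], 0.9]
  force: 60

```text
clock: 16.75
tcp_pos: [534.8, -333.0, 170.1]
orientation: [-1.573, -0.043, 0.042]
wrist_force: [-1.3, -1.8, 7.2]
finger_gap: 29.1
```

```bash
python3 arc.py 160 .65 .68 .7 .72 .74
```

```text
tcp in pivot [  0.3 -95.2 130.1] r 161.2 ang 0.6319 gap 29.1363929397297 F [-1.3 -1.8  7.2] t 16.75
0.65 [-0.0, 0.003, -0.002] [ 535. -335.  167.]
0.68 [-0.0, 0.006, -0.005] [ 535. -338.  164.]
0.7 [-0.0, 0.008, -0.008] [ 535. -341.  162.]
0.72 [-0.0, 0.01, -0.01] [ 535. -343.  160.]
0.74 [-0.0, 0.012, -0.013] [ 535. -346.  158.]
[ 0.15 -0.02  0.04]
```

Request:
send_rows:
  targets:
    - [[0, 0.003, -0.003], [0, 0, 0], 0.9]
    - [[0, 0.006, -0.007], [0, 0, 0], 0.9]
    - [[0, 0.0085, -0.011], [0, 0, 0], 0.9]
    - [[0, 0.009, -0.0115], [0, 0, 0], 0.9]
    - [[0, 0.009, -0.0115], [0, 0, 0], 0.9]
    - [[0, 0.009, -0.0115], [0, 0, 0], 0.9]

```text
clock: 17.35
tcp_pos: [535.4, -344.5, 161.2]
orientation: [-1.573, -0.043, 0.041]
wrist_force: [-1.8, 1.3, 1.8]
finger_gap: 28.9
```

```bash
python3 arc.py 161 .72
```

```text
tcp in pivot [   0.3 -106.7  121.2] r 161.5 ang 0.7219 gap 28.939415259585893 F [-1.8  1.3  1.8] t 17.35
0.72 [-0.0, 0.0, 0.001] [ 535. -344.  161.]
[ 0.15 -0.03  0.04]
```

Request:
send_rows:
  targets:
    - [[0, 0, 0], [0, 0, 0], 0.5]
    - [[0, 0, 0], [0, 0, 0], 0.3]
    - [[0, 0, 0], [0, 0, 0], 0]
    - [[0, 0, 0], [0, 0, 0], 0]
    - [[0, 0, 0], [0, 0, 0], 0]
    - [[0, -0.03, 0], [0, 0, 0], 0]
    - [[0, -0.07, 0], [0, 0, 0], 0]
    - [[0, -0.1, 0.04], [0, 0, 0], 0]
    - [[0, -0.12, 0.09], [0, 0, 0], 0]
    - [[-0.04, -0.12, 0.14], [0, 0, 0], 0]
    - [[-0.08, -0.12, 0.19], [0, 0, 0], 0]
    - [[-0.11, -0.12, 0.24], [0, 0, 0], 0]

```text
clock: 18.55
tcp_pos: [434.4, -140.5, 280.5]
orientation: [-1.573, -0.043, 0.041]
wrist_force: [1.7, 0.8, 1.0]
finger_gap: 85.7
```

Request:
send_rows:
  targets:
    - [[-0.03, 0, 0.05], [0, 0, 0], 0]
    - [[-0.06, 0, 0.1], [0, 0, 0], 0]
    - [[-0.08, 0, 0.15], [0, 0, 0], 0]
    - [[-0.08, 0, 0.2], [0, 0, 0], 0]
    - [[-0.08, 0, 0.25], [0, 0, 0], 0]
    - [[-0.08, 0, 0.25], [0, 0, 0], 0]
    - [[-0.08, 0, 0.25], [0, 0, 0], 0]

```text
clock: 19.25
tcp_pos: [340.7, 107.4, 279.8]
orientation: [-1.573, -0.047, 0.044]
wrist_force: [-0.0, -0.4, 0.0]
finger_gap: 85.3
```

```bash
cat > meas.py <<'E'
from h import *
from plant import *
import sys
k=sys.argv[1]
F={}
for n in ("scene","top"):
    F[n]=grab_frame(n);f=F[n]["frame"];pickle.dump(F[n],open(f"pics/{n}{k}.pkl","wb"))
    a=f[225:275,175:245] if n=="scene" else f[214:252,345:412]
    a=cv2.convertScaleAbs(cv2.cvtColor(a,cv2.COLOR_RGB2BGR),alpha=1 if n=="scene" else 1.7)
    cv2.imwrite(f"pics/{n}{k}.png",cv2.resize(a,None,fx=11,fy=11,interpolation=cv2.INTER_CUBIC))
T,S=F["top"],F["scene"]
piv=np.array([529.4,-237.9,40]);Rz=R.from_euler('z',.054).as_matrix();C={}
for n,f,(x0,y0,x1,y1),th in (("t",T,(390,215,412,240),42),("s",S,(182,248,207,272),72)):
    g=f["frame"].max(2)[y0:y1,x0:x1]; m=(g<th).astype(np.uint8)
    q,l,st,ce=cv2.connectedComponentsWithStats(m); i=1+np.argmax(st[1:,4]); print(n,st[i],ce[i]+[x0,y0]);C[n]=ce[i]+[x0,y0]
    for r in (l==i): print("".join(".#"[int(z)] for z in r))
P,e=tri([ray(T,*C["t"]),ray(S,*C["s"])]);q=Rz.T@(P-piv);print("tri",q,np.hypot(q[1],q[2]),np.arctan2(-q[1],q[2]),e)
E
python3 go.py; python3 meas.py 7
```

```text
t 19.25 tcp [340.7 107.4 279.8] yawx 3.3 F [-0.  -0.4  0. ] gap 85.3
t [ 7  6 10  8 74] [401.74324324 224.48648649]
......................
......................
......................
......................
......................
......................
........########......
.......##########.....
.......##########.....
.......##########.....
........#########.....
........#########.....
........#########.....
........#########.....
......................
......................
......................
......................
......................
......................
......................
......................
......................
......................
......................
s [  6   8  14  12 105] [194.73333333 262.        ]
.........................
.........................
.........................
.........................
.........................
.........................
.........................
.........................
...........##............
..........####...........
.........##..####........
........####.#####.......
........###########......
.......#############.....
......##############.....
.......############......
.......############......
........##########.......
..........########.......
.............####........
.........................
.........................
.........................
.........................
tri [  -0.38081648 -105.04645116  121.38399967] 160.5267338424955 0.7133703703420012 [np.float64(0.16304879434215966), np.float64(0.163048794342141)]
```

View pics/scene7.png

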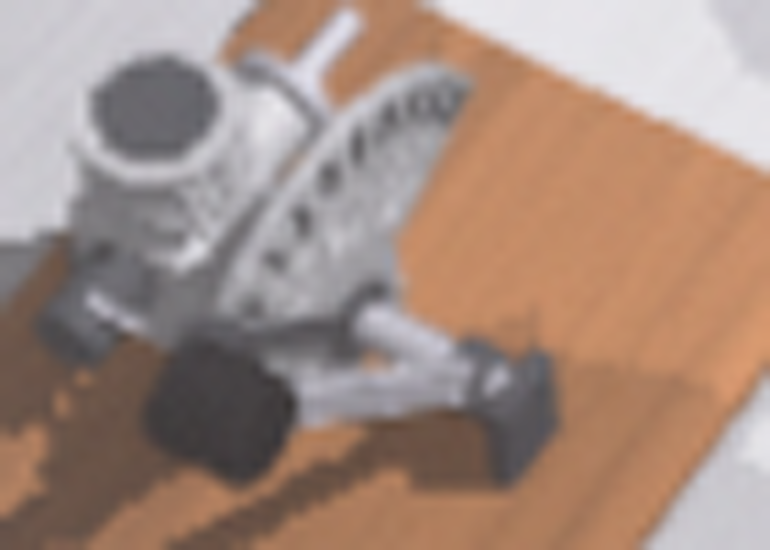

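View pics/top7.png

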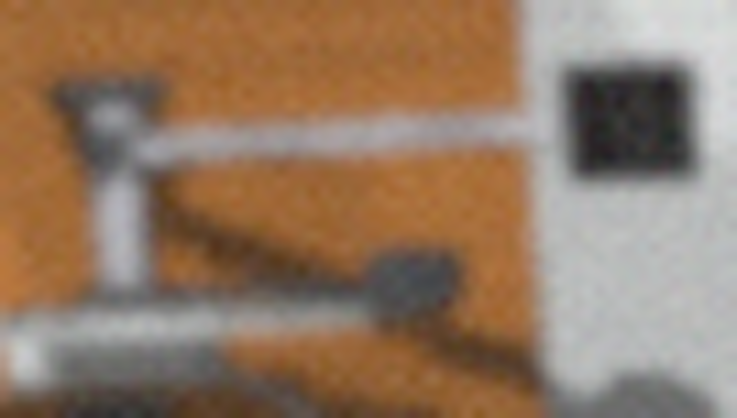

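```bash
python3 - <<'E'
from plant import *
import numpy as np,pickle
from h import *
a=pickle.load(open("pics/scene0.pkl","rb"))["frame"].astype(int);b=pickle.load(open("pics/scene7.pkl","rb"))["frame"]
cv2.imwrite("pics/fin.png",cv2.cvtColor(b,cv2.COLOR_RGB2BGR))
print(job_done(), observe()["clock"])
E
```

```text
the job is handed in; nothing more can be done
the job is handed in; nothing more can be done
```

View pics/fin.png

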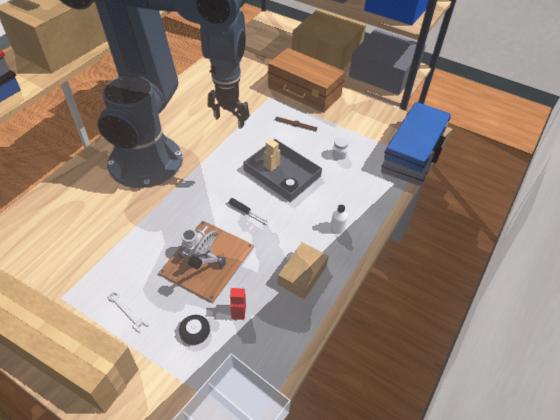

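The job is handed in at about 19.3 s: the wooden block stands upright in the free half of the tray, and the throttle lever is let go in line with the pointer as far as I can measure. No verdict was reported.

- **Lever and pointer:** The last two-view measurement put the lever at about 0.713 rad. My pointer readings averaged about 0.72 rad but ranged from 0.70 to 0.74, so agreement inside the 0.055 rad limit is likely but not exact. The radius check on the grip gave 160.5 mm against the true 160 mm.
- **First swing fell short:** With a 25 N grip the lever ended at about 0.63 rad although the arm went to 0.72, probably because the grip slipped. I gripped it again at 60 N, moved it the remaining 0.09 rad and released it.
- **Block:** I judged it from the pictures and the release position, about 52 mm to the robot's side of the tray centre. While setting it down, the wrist force peaked at about 48 N (wrist limit 120 N).
- **Everything else:** The pointer head shows at the same pixel column in the last top view as before, about 382. The other things on the bench look unmoved in the final picture; I checked them by eye only. The open gripper is well clear of everything.

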